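Set and seal the strapping tension

ROBOT

A 6-joint arm with a two-finger parallel gripper is mounted at the origin on the work surface. World frame = base frame: x ahead of the robot, y to its left, z up, the work surface at z = 0. Lengths are in m, angles in rad, forces in N, time in s.
With the tool pointing down it reaches from about 0.35 to 0.975 m from the base axis. Payload 4.9 kg.
Tool frame: the origin (TCP) lies at the very end of the fingers, on their centre line; the grasp point (between the pads) lies 19 mm behind it; z points along the fingers, y is the line along which they close (so a half turn about z gives the same grasp; the last joint's range is limited). The gripper opens to 85 mm and grips with 20 to 120 N. Pads are 22 mm wide; open, the fingers measure 114 mm over their backs; the gripper's body (76 mm by 85 mm) begins 54 mm behind the grasp point. The pads swing forward as they close: fully open they stand 13 mm farther back than shut.
Start: joints at [-1.256, 0.053, 1.613, -0, 1.476, -0.119], TCP at [0.263, -0.567, 0.231] pointing down, gripper open.
Joint ranges: [-3.01, 3.01], [-1.01, 2.22], [0.06, 2.58], [-1.02, 4.17], [0.09, 2.62], [-3.14, 3.14]. Speed limits (rad/s): [2.57, 2.57, 3.14, 3.14, 3.14, 3.14].

INTERFACE

Orientations are given as a rotation vector (axis times angle).
In Python, from station import ctrl gives the robot as it stands.
- The arm moves only by the tool jog_arm, never from a script. Its argument "plan" is a list of rows, each a list of 7 numbers: the shift along the tool's x, y, z in units of 0.02 m (1.0 is 0.02 m), then the turn, a rotation vector about the tool's x, y, z in units of 45 degrees (1.0 is 45 degrees), then the opening, from -1 (shut) to 1 (fully open). A call has 1 to 8 rows; each row shifts and turns the commanded pose from where the row before left it, along the tool's axes as they then stand; what a row does not reach is not made up. A row lasts 1/10 s, in which the tool goes at most 50 mm and 8.59 degrees, less where a joint would pass 70% of its speed; a pose out of reach is approached as far as the arm can. A call with a number of a shift or a turn outside -1 to 1 is refused whole. A call with a gripper value outside its range is refused whole. The fingers move at their own pace and stop on an object; "grip_force" is the grip in N (left out, the last holds). Time passes only in rows, so rows that do not move let the fingers close. It gives the time, the measured TCP pose, the force, the opening and the grip force at its end, in the units of the state.
- ctrl.get_obs(): the state, without advancing time (a new reading comes with each control period).
- ctrl.get_image(name): name is "scene" or "top" or "wrist"; returns (picture, depth): 400x640x3 uint8, red, green, blue; 400x640 float32, m along the optical axis (not along the pixel's ray), 0 where there is no reading.
- ctrl.camera_info(name): a dict with "camera_matrix" (3x3 intrinsics, pixels), "k1" (the pictures are not rectified: a ray, as slopes to the right and down, at radius r is drawn at 1 + k1 r^2 times it, then the intrinsics apply), "rvec" (rotation vector, rad) and "tvec" (3), from world to camera coordinates, as OpenCV has them; the wrist camera has in their place "T_tool_cam" (4x4, takes a point from camera to tool coordinates, whose origin is the TCP and whose axes are the flange's). Camera axes: x right, y down, z forward; pixel columns grow to the right and rows downward; lengths in m; the calibration is good to about 2 mm. A picture is of the moment at which its call begins: read the wrist's pose just before it. camera_info takes no time and is no camera call.
- ctrl.finish_job(): hands the job in; it is judged then, once.
The state is a dict: "t": time; "q": joint angles; "dq": joint speeds; "effort": joint torques, N m; "tool_pos": TCP position; "tool_rot": TCP orientation; "contact_force": force on the tool from outside, world axes, zero at the start; "wrist_torque": the same for the moment, N m; "opening": finger opening in m; "grip_force": force on a finger pad.
Only numpy, scipy, OpenCV 4.12 (cv2) and the standard library are available. Lean on these libraries where they do the work, as an engineer would, in place of code of your own. Each camera call takes 0.05 s, during which the arm holds its last target. There are 200 camera calls.

TASK

First turn the dial on the strapping-tension control box so that its pointer lines up with the one long mark on its scale. Then put the deep round snap cap, mouth down, over the box's upright locking stud and press it until it clicks, and keep pressing straight down so that the rubber washer under it is squeezed well down: finish like that, still pressing the cap, without letting go. The dial stays on the mark, and the other things on the bench stay where they are.

Things in the scene. Friction and masses are not known exactly. Their poses are not given: they have to be found in the camera images.
- unit: Strapping-tension control box, grey painted steel, fixed: 150 (x) by 276 (y) by 55 mm high, on a foot plate 160 by 286 by 6 mm. Origin: centre of its underside; z up, x and y along its edges. On its flat top stand the dial (axis at x 0, y +50 mm) and the locking stud (axis at x 0, y -90 mm).
- dial_grip (a point): Point on the dial's vertical axis at grip height, 37 mm above the box's top; turns with the dial. The dial: black round skirt (radius 22 mm, top 14 mm above the box's top) with an upright bar grip, 42 mm long (this point's x), 14 mm thick (its y), top 44 mm above the box's top. A white line at the bar's -x end is the pointer. Turns easily (0.03 Nm), stays where it is left.
- dial (a joint): Dial angle, rad, 0 to 3.2 between stops; grows clockwise seen from above. At 0 the pointer looks to the box's -x side. White marks lie on the box's top every 0.4 rad, 37 mm from the axis, all 6 mm long but one: the long mark, 22 mm long and thicker, at 1.6 rad (towards the box's +y end). The dial starts 0.5 to 1.4 rad short of it.
- stud_foot (a point): Centre of the locking stud's foot, on the box's top; z up. The stud is a steel pin, 20 mm in diameter, 34 mm high, its last 8 mm tapering to an 8 mm tip. Four sprung steel balls stand out of its side 20 mm above the foot, to a 29 mm circle. Round its foot lies the rubber washer (42 mm wide, top 10 mm above the box's top when free).
- stud_tip (a point): Centre of the stud's tip, 34 mm above stud_foot.
- washer (a joint): How far the rubber washer is squeezed down, m: 0 free to 0.004 (hard stop). It is a spring: starts to give at 1.5 N and takes 3 N more per mm, so 7.5 N at 2 mm and 13.5 N at the stop.
- cap: Deep round snap cap, black plastic, standing mouth down on the bench: 44 mm in diameter, 46 mm high, 28 to 56 g, ribbed sides. Origin: centre of its mouth rim (underside); z up to its closed top. Inside the mouth a round lip leaves a 24 mm opening 4 mm above the rim; above it the bore is 36 mm wide and 42 mm deep from the rim. Fits the stud at any yaw.
- cap_top (a point): Centre of the cap's flat top, 46 mm above its rim. Heights of the rim above the box's top as the cap is pushed on: 21 mm, the lip meets the balls; the push then rises to 8 to 12 N and drops (even pulls on) as the lip passes them at 16 mm (the click); 10 mm, the rim rests on the free washer; further pressing squeezes the washer, down to 6 mm. Once clicked it does not come off by itself.
- wide_cap: Bystander: low wide round cap, black plastic, 66 mm in diameter, 22 mm high; origin at the centre of its underside.
- square_cap: Bystander: square cap, black plastic, 42 by 42 by 36 mm high; origin at the centre of its underside.
- tape_roll: Bystander: roll of grey tape lying flat, 100 mm in diameter, 48 mm high; origin at the centre of its underside.
- offcut: Bystander: wooden offcut, 160 by 45 by 28 mm high; origin at the centre of its underside.
- wedge: Bystander: pale wooden block, 110 by 50 by 22 mm high; origin at the centre of its underside.
- wrench: Bystander: steel wrench lying flat; origin on its underside.
- carton: Bystander: small cardboard box, 120 by 90 by 60 mm high; origin at the centre of its underside.
Things that resemble listed ones, but are neither listed nor needed, are in the scene too. What is shaped like the cap but green or turquoise is not meant.

How it is judged:
On the way, in this order (a step that is already met when the one before it is completed fails the run):
1. the dial's pointer is on the long mark, at rest (within 0.14 rad) (value of joint dial between 1.46 and 1.74 rad and velocity of joint dial between -0.05 and 0.05 rad/s), for 0.3 s.
2. the round cap is clicked onto the stud: its rim less than 12.5 mm above the box's top, upright, centred (z of cap in the frame of stud_foot below 0.0125 m and horizontal distance between cap and stud_foot below 0.005 m and angle between cap's own z axis and vertical below 0.12 rad), for 0.1 s.
At the end, for the whole second after the job is handed in: Cap clicked home (rim under 12.5 mm above the box top, within 5 mm of the stud axis, tilt under 0.12 rad), fingers still pressing it so the washer is squeezed over 2 mm; dial at rest within 0.14 rad of the long mark (1.6 rad); no other thing moved over 30 mm (all of step 1 and all of step 2 and value of joint washer above 0.002 m and contact force between the fingers and cap above 3 N); the arm keeps its last pose, push and grip.
It fails at once if another thing on the bench was moved more than 30 mm (distance of any of wide_cap, square_cap, tape_roll, offcut, wedge, wrench, carton from where it was at the start of the episode above 0.03 m).
It also fails if it takes over 62 s, if anything falls off the work surface, if the arm or the gripper's body presses on something with over 40 N, if the wrist force passes 120 N, or if a joint passes its speed limit or range.

## Working session

There is one attempt and no reset: what is moved stays moved. The work goes in short steps, Python scripts to look and compute and a tool call to move; the robot and the scene stay as the last step left them, time stands still between calls to the robot, and variables do not carry over. Pictures are saved under pics/ and viewed, at most 10 in all, crops included, and the job is handed in when it is done.

Besides the shell and the picture viewer there is one more tool, called after "Emit:" as a command line: name --pt "numbers of a row" for each row, then --argument value for the rest. jog_arm: Moves the arm, as the interface text tells. Shifts and turns lie within -1 to 1; 1 stands for 0.02 m of shift or 45 degrees of turn. Its arguments: {"type":"object","properties":{"plan":{"type":"array"},"grip_force":{"type":"number"}},"required":["plan"]}

```bash
mkdir -p pics; cat > h.py <<'E'
import numpy as np, cv2
from scipy.spatial.transform import Rotation as R
from station import ctrl
def grab(name):
    o=ctrl.get_obs(); im,d=ctrl.get_image(name); ci=ctrl.camera_info(name)
    if 'rvec' in ci:
        Rm=R.from_rotvec(np.ravel(ci['rvec'])).as_matrix(); T=np.eye(4); T[:3,:3]=Rm.T; T[:3,3]=-Rm.T@np.ravel(ci['tvec'])
    else:
        W=np.eye(4); W[:3,:3]=R.from_rotvec(o['tool_rot']).as_matrix(); W[:3,3]=o['tool_pos']; T=W@np.array(ci['T_tool_cam'])
    return im,d,np.array(ci['camera_matrix']),float(ci['k1']),T
def ray(K,k1,T,u,v):
    p=cv2.undistortPoints(np.array([[[u,v]]],float),K,np.array([k1,0,0,0.]))[0,0]
    return T[:3,:3]@np.array([p[0],p[1],1.]),T[:3,3]
def at_z(K,k1,T,u,v,z):
    r,c=ray(K,k1,T,u,v); return c+r*(z-c[2])/r[2]
def by_d(K,k1,T,d,u,v):
    r,c=ray(K,k1,T,u,v); return c+r*d[int(v),int(u)]
def save(name,f):
    g=grab(name); cv2.imwrite('pics/'+f+'.png',g[0][:,:,::-1]); np.savez('pics/'+f+'.npz',im=g[0],d=g[1],K=g[2],k1=g[3],T=g[4]); return g
def load(f):
    z=np.load('pics/'+f+'.npz'); return z['im'],z['d'],z['K'],float(z['k1']),z['T']
def crop(f,u0,v0,u1,v1,s,out):
    im=cv2.imread('pics/'+f+'.png')[v0:v1,u0:u1]; cv2.imwrite('pics/'+out+'.png',cv2.resize(im,None,fx=s,fy=s,interpolation=cv2.INTER_CUBIC))
E
python3 -c "
from h import *
save('top','top1');save('scene','scene1')
a=cv2.imread('pics/top1.png')
print(ctrl.get_obs())"
```

```text
{'t': 0.1, 'q': array([-1.25600873e+00,  5.32710094e-02,  1.61417394e+00, -1.05219888e-05,
        1.47601961e+00, -1.18990368e-01]), 'dq': array([-7.68020549e-04,  3.08471724e-05, -2.85804250e-03, -2.44398922e-04,
        3.38329487e-04,  5.81456855e-04]), 'effort': array([ 2.81880975e-04, -3.94905710e+01, -3.71361601e+01, -1.21551388e-04,
        3.89425404e-03,  1.00727542e-05]), 'tool_pos': array([ 0.26251207, -0.5665617 ,  0.23018796]), 'tool_rot': array([-3.06617165e+00, -6.75648161e-01,  3.03592957e-04]), 'contact_force': array([ 0.02728101, -0.39975726,  0.45982089]), 'wrist_torque': array([ 0.00822064,  0.03976271, -0.02228405]), 'grip_force': 0.0, 'opening': 0.08561296280915737}
```

View pics/top1.png

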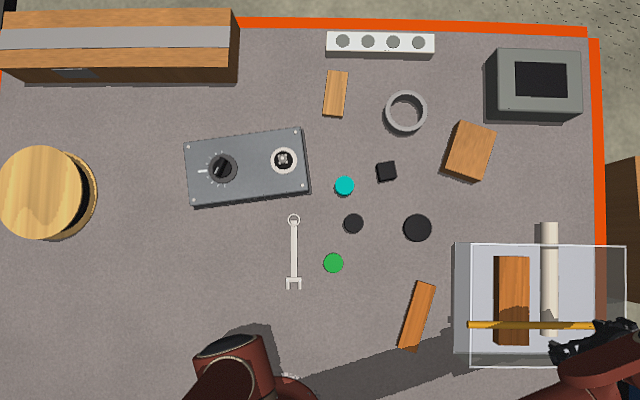

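View pics/scene1.png

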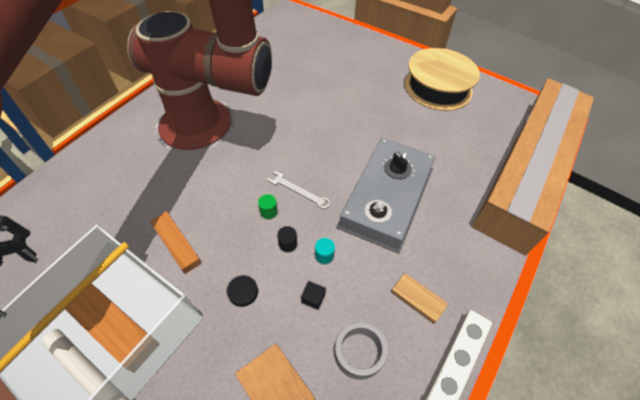

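Top view: the control box is at (247,167), with the dial at (222,169), the long mark at (203,171) and the stud at (284,160). Three black caps could be the one meant: (353,223) small and round, (417,228) wide, and (386,171) square. Turquoise (344,186) and green (333,262) are decoys. The cap at (353,223) fits; I'll confirm it in a crop and measure.

```bash
python3 - <<'E'
from h import *
crop('top1',180,120,400,270,3.6,'c1')
im,d,K,k1,T=load('top1')
print('cam',T[:3,3].round(3))
for n,u,v,z in [('dial',222,168,.099),('stud',284,160,.089),('cap',353,223,.046),('wide',417,228,.022),('c1',185,143,.055),('c2',302,128,.055),('c3',310,190,.055),('c4',192,206,.055),('turq',344,186,.046),('green',333,262,.04)]:
    print(n,at_z(K,k1,T,u,v,z).round(4),by_d(K,k1,T,d,u,v).round(4))
E
```

```text
cam [ 0.43  -0.115  1.104]
dial [0.5783 0.1275 0.099 ] [0.5801 0.1306 0.0863]
stud [ 0.6003 -0.0074  0.089 ] [ 0.601 -0.007  0.085]
cap [ 0.4664 -0.1642  0.046 ] [ 0.4664 -0.1642  0.0453]
wide [ 0.459 -0.314  0.022] [ 0.459  -0.3139  0.0224]
c1 [0.6415 0.2274 0.055 ] [0.6417 0.2279 0.0538]
c2 [ 0.6811 -0.0428  0.055 ] [ 0.694  -0.0391  0.001 ]
c3 [ 0.5385 -0.065   0.055 ] [ 0.5434 -0.0627  0.0072]
c4 [0.4959 0.2038 0.055 ] [0.4993 0.2202 0.0013]
turq [ 0.5504 -0.142   0.046 ] [ 0.5504 -0.142   0.0457]
green [ 0.377  -0.1209  0.04  ] [ 0.3772 -0.1208  0.0457]
```

View pics/c1.png

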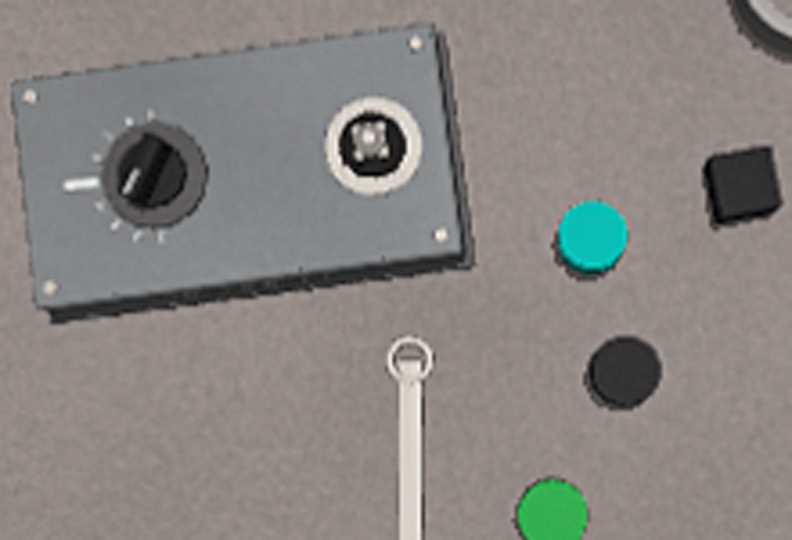

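The crop confirms it: the black round cap with a 44 mm top is at (353,223), i.e. world (0.466,-0.164), and its top height of 0.045 matches the given 46 mm. The dial pointer looks to lower-left, about 0.9 rad short of the long mark. Next I'll get the exact geometry and the first move's numbers.

```bash
cat >> h.py <<'E'
def pose():
    o=ctrl.get_obs(); Rt=R.from_rotvec(o['tool_rot']).as_matrix(); return np.array(o['tool_pos']),Rt,o
def plan_to(p,xdir=None,sym=True):
    "units along tool axes; yaw turn about tool z so tool x points along xdir (deg, world)"
    t,Rt,o=pose(); s=Rt.T@(np.array(p)-t)/.02
    a=np.degrees(np.arctan2(Rt[1,0],Rt[0,0])); out=''
    if xdir is not None:
        w=-(xdir-a)
        w=(w+90)%180-90 if sym else (w+180)%360-180
        out='turn units %.3f (%.1f deg)'%(w/45,w)
    print('tcp',t.round(4),'xyaw %.1f'%a,'tilt',Rt[:,2].round(3),'q6 %.3f q1 %.3f'%(o['q'][5],o['q'][0]),'shift',s.round(2),out,'t %.2f'%o['t'],'F',np.round(o['contact_force'],1))
E
python3 - <<'E'
from h import *
im,d,K,k1,T=load('top1')
f=lambda u,v:(180+u/3.6,120+v/3.6)
P=lambda u,v,z:at_z(K,k1,T,*f(u,v),z)
dial=P(156,174,.069); stud=P(374,146,.062)
a,b,c,e=P(13,83,.055),P(433,25,.055),P(463,258,.055),P(37,305,.055)
print('dial',dial.round(4),'stud',stud.round(4),'dist',np.linalg.norm((dial-stud)[:2]))
print('edges',np.linalg.norm(a-b),np.linalg.norm(b-c),'ctr',((a+b+c+e)/4).round(4))
ang=lambda v:np.degrees(np.arctan2(v[1],v[0]))
print('box +y ang',ang(a-b),ang(e-c),ang(dial-stud))
p1,p2=P(125,200,.099),P(140,172,.099); print('pointer ang',ang(p1-p2))
m=P(66,185,.055)-P(98,183,.055); print('mark ang',ang(m), ang(P(82,184,.055)-dial))
print('box top z',[by_d(K,k1,T,d,*f(*q))[2].round(4) for q in [(250,150),(60,250),(400,220)]])
us=[by_d(K,k1,T,d,u,v)[2] for u in range(450,630,4) for v in range(240,330,4)]; print('tote max z',max(us))
plan_to([dial[0],dial[1],.2],ang(p1-p2))
E
```

```text
dial [0.582  0.1317 0.069 ] stud [ 0.6035 -0.0043  0.062 ] dist 0.13770752845612816
edges 0.2727535883895927 0.15060290538403523 ctr [0.5895 0.0845 0.055 ]
box +y ang 98.89027043919249 97.57829189867643 99.00721781568646
pointer ang 153.95271949680426
mark ang 94.64404252847129 95.93543884093508
box top z [np.float64(0.0569), np.float64(0.0563), np.float64(0.054)]
tote max z 1.104433950318664
tcp [ 0.2625 -0.5666  0.2302] xyaw 24.9 tilt [-0.001  0.002 -1.   ] q6 -0.119 q1 -1.256 shift [ 29.17 -24.96   1.56] turn units 1.131 (50.9 deg) t 0.10 F [ 0.  -0.4  0.5]
```

Emit:
jog_arm --pt "1 -0.85 0 0 0 0 1" --pt "1 -0.85 0 0 0 0 1" --pt "1 -0.85 0 0 0 0 1" --pt "1 -0.85 0 0 0 0 1" --pt "1 -0.85 0 0 0 0 1" --pt "1 -0.85 0 0 0 0 1" --pt "1 -0.85 0 0 0 0 1" --pt "1 -0.85 0 0 0 0 1"

```text
t: 0.9
tool_pos: [0.3508, -0.3752, 0.2307]
tool_rot: [-3.067, -0.676, 0.0]
contact_force: [0.3, -0.1, -0.6]
opening: 0.0854
grip_force: 0.0
```

Emit:
jog_arm --pt "1 -0.85 0 0 0 0 1" --pt "1 -0.85 0 0 0 0 1" --pt "1 -0.85 0 0 0 0 1" --pt "1 -0.85 0 0 0 0 1" --pt "1 -0.85 0 0 0 0 1" --pt "1 -0.85 0 0 0 0 1" --pt "1 -0.85 0 0 0 0 1" --pt "1 -0.85 0 0 0 0 1"

```text
t: 1.7
tool_pos: [0.4388, -0.1846, 0.2308]
tool_rot: [-3.067, -0.676, 0.001]
contact_force: [0.4, 0.5, 1.1]
opening: 0.0857
grip_force: 0.0
```

Emit:
jog_arm --pt "1 -0.85 0 0 0 0 1" --pt "1 -0.85 0 0 0 0 1" --pt "1 -0.85 0 0 0 0 1" --pt "1 -0.85 0 0 0 0 1" --pt "1 -0.85 0 0 0 0 1" --pt "1 -0.85 0 0 0 0 1" --pt "1 -0.85 0 0 0 0 1" --pt "1 -0.85 0 0 0 0 1"

```text
t: 2.5
tool_pos: [0.5268, 0.006, 0.2307]
tool_rot: [-3.068, -0.676, 0.001]
contact_force: [-0.4, 0.7, 0.1]
opening: 0.0849
grip_force: 0.0
```

Emit:
jog_arm --pt "1 -0.9 0 0 0 0 1" --pt "1 -0.9 0 0 0 0 1" --pt "1 -0.9 0 0 0 0 1" --pt "1 -0.9 0 0 0 0 1" --pt "0 0 0 0 0 -0.19 1" --pt "0 0 0 0 0 -0.19 1" --pt "0 0 0 0 0 -0.19 1" --pt "0 0 0 0 0 -0.19 1"

```text
t: 3.3
tool_pos: [0.5687, 0.1039, 0.2306]
tool_rot: [-2.728, -1.557, 0.002]
contact_force: [0.2, -0.7, -0.2]
opening: 0.0851
grip_force: 0.0
```

Emit:
jog_arm --pt "0 0 0 0 0 -0.19 1" --pt "0 0 0 0 0 -0.19 1" --pt "0 0 0 0 0 -0.19 1" --pt "0 0 0 0 0 -0.19 1" --pt "0 0 0 0 0 -0.19 1" --pt "0 0 0 0 0 -0.19 1" --pt "0 0 0 0 0 -0.19 1" --pt "0 0 0 0 0 -0.19 1"

```text
t: 4.1
tool_pos: [0.5687, 0.1038, 0.2306]
tool_rot: [-1.381, -2.82, 0.001]
contact_force: [-0.5, 0.5, 0.3]
opening: 0.0853
grip_force: 0.0
```

```bash
python3 - <<'E'
from h import *
plan_to([.582,.1317,.2],154,False)
save('wrist','w1')
E
```

```text
tcp [0.5687 0.1038 0.2306] xyaw 127.8 tilt [-0.001 -0.    -1.   ] q6 -0.608 q1 0.052 shift [0.69 1.38 1.53] turn units -0.582 (-26.2 deg) t 4.10 F [-0.5  0.5  0.3]
```

View pics/w1.png

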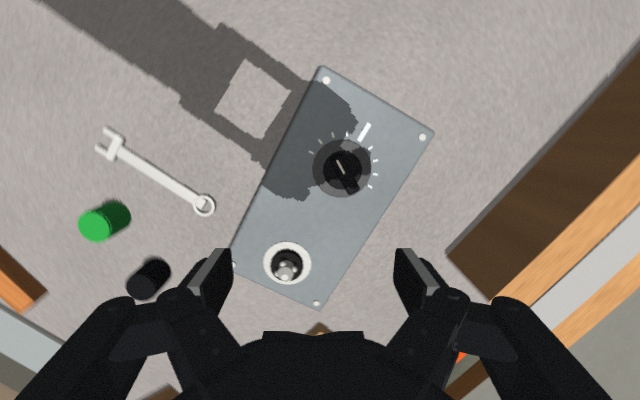

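Wrist view: the dial skirt is centred at about (342,168), with the bar running from (334,157) to (353,192) and the pointer at its upper-left end. The long mark runs (369,123)-(360,138), and the washer is at (287,262). I'll refine with one enlarged crop.

```bash
python3 -c "
from h import *
crop('w1',230,60,440,310,2.4,'c2')"
```

```text
(no output)
```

View pics/c2.png

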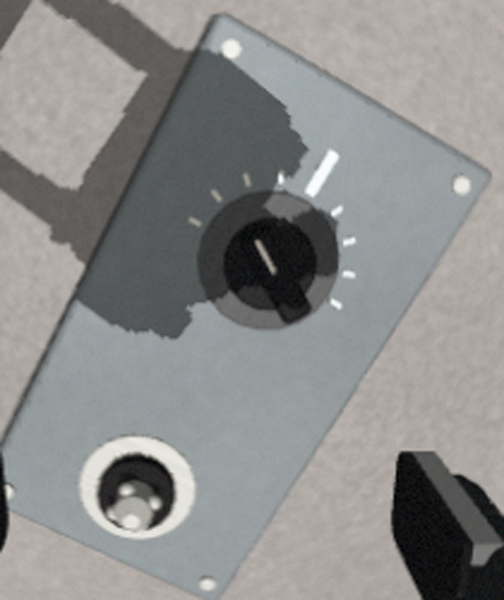

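```bash
python3 - <<'E'
from h import *
im,d,K,k1,T=load('w1')
P=lambda u,v,z:at_z(K,k1,T,230+u/2.4,60+v/2.4,z)
ang=lambda v:np.degrees(np.arctan2(v[1],v[0]))
dial=P(268,260,.068); stud=P(137,487,.063)
p1,p2=P(256,240,.099),P(274,273,.099)
print('dial',dial,'stud',stud,'dist',np.linalg.norm((dial-stud)[:2]),ang(dial-stud))
print('pointer',ang(p1-p2), 'outer end r',np.linalg.norm((p1-dial)[:2]),ang((p1-dial)))
m1,m2=P(333,152,.055),P(311,193,.055)
print('mark',ang(m1-m2),np.linalg.norm(m1-m2),ang((m1+m2)/2-dial), np.linalg.norm(((m1+m2)/2-dial)[:2]))
e=P(222,14,.055)-P(3,445,.055); print('edge',ang(e))
print('skirt r',np.linalg.norm(P(198,260,.068)-P(338,260,.068))/2,'boxtop',[by_d(K,k1,T,d,230+u/2.4,60+v/2.4)[2].round(4) for u,v in [(200,420),(280,420),(400,200)]])
plan_to([dial[0],dial[1],.2],ang(p1-p2),False)
E
```

```text
dial [0.58267434 0.1385474  0.068     ] stud [0.60588179 0.00340155 0.063     ] dist 0.13712398095941994 99.74388408221675
pointer 157.5159484711981 outer end r 0.01614078694791115 159.4519142647059
mark 101.24864768947242 0.020997698211319228 94.75927708040099 0.04663793298733758
edge 99.19403974812644
skirt r 0.032574227240369465 boxtop [np.float64(0.0546), np.float64(0.0542), np.float64(0.0548)]
tcp [0.5687 0.1038 0.2306] xyaw 128.0 tilt [-0.001 -0.    -1.   ] q6 -0.612 q1 0.052 shift [0.94 1.62 1.53] turn units -0.656 (-29.5 deg) t 4.15 F [-0.8  0.2  0.6]
```

```bash
python3 - <<'E'
from h import *
ang=lambda v:np.degrees(np.arctan2(v[1],v[0]))
im,d,K,k1,T=load('w1')
P=lambda u,v,z:at_z(K,k1,T,230+u/2.4,60+v/2.4,z)
im,d,K2,k2,T2=load('top1')
Q=lambda u,v,z:at_z(K2,k2,T2,180+u/3.6,120+v/3.6,z)
for n,D,S in [('w ring',P(268,260,.056),P(137,487,.056)),('w inner',P(270,263,.069),P(136,493,.065)),('top ring',Q(156,174,.056),Q(374,146,.056)),('top stud tip',Q(156,174,.056),Q(371,140,.089)),('w tip',P(268,260,.056),P(131,514,.089))]:
    print(n,D.round(4),S.round(4),np.linalg.norm((D-S)[:2]).round(4),ang(D-S).round(2))
print('r',np.linalg.norm(P(224,263,.069)-P(316,263,.069))/2,np.linalg.norm(P(80,487,.056)-P(195,487,.056))/2,np.linalg.norm(P(98,493,.065)-P(174,493,.065))/2)
E
```

```text
w ring [0.5849 0.1377 0.056 ] [ 6.077e-01 -2.000e-04  5.600e-02] 0.1397 99.38
w inner [0.5841 0.1381 0.069 ] [0.607  0.0012 0.065 ] 0.1388 99.51
top ring [0.5839 0.1348 0.056 ] [ 0.6045 -0.0037  0.056 ] 0.14 98.48
top stud tip [0.5839 0.1348 0.056 ] [ 0.6027 -0.0052  0.089 ] 0.1413 97.67
w tip [0.5849 0.1377 0.056 ] [0.6055 0.0028 0.089 ] 0.1364 98.68
r 0.021358801627383534 0.03090475392202779 0.019903651190486756
```

The dark 31 mm rings are painted on the box top at z≈0.055. Both cameras then give dial-to-stud = 0.140 m, as specified. So dial = (0.584, 0.1365), stud = (0.606, -0.001), and the box's +y is at about 98.9°.

Emit:
jog_arm --pt "0.41 0.8 0 0 0 0 1" --pt "0.41 0.8 0 0 0 0 1" --pt "0 0 0.5 0 0 -0.155 1" --pt "0 0 0.5 0 0 -0.155 1" --pt "0 0 0.5 0 0 -0.155 1" --pt "0 0 0.5 0 0 -0.155 1" --pt "0 0 1 0 0 0 1" --pt "0 0 1 0 0 0 1"

```text
t: 4.95
tool_pos: [0.5853, 0.1378, 0.151]
tool_rot: [0.672, 3.068, 0.001]
contact_force: [0.2, 0.9, -0.3]
opening: 0.0856
grip_force: 0.0
```

```bash
python3 - <<'E'
from h import *
plan_to([.584,.1365,.074],156,False)
save('wrist','w2')
crop('w2',140,0,500,270,2.2,'c3')
E
```

```text
tcp [0.5853 0.1378 0.151 ] xyaw 155.3 tilt [ 0.001  0.    -1.   ] q6 -1.032 q1 0.107 shift [ 0.03 -0.09  3.85] turn units -0.016 (-0.7 deg) t 4.95 F [ 0.2  0.9 -0.3]
```

View pics/c3.png

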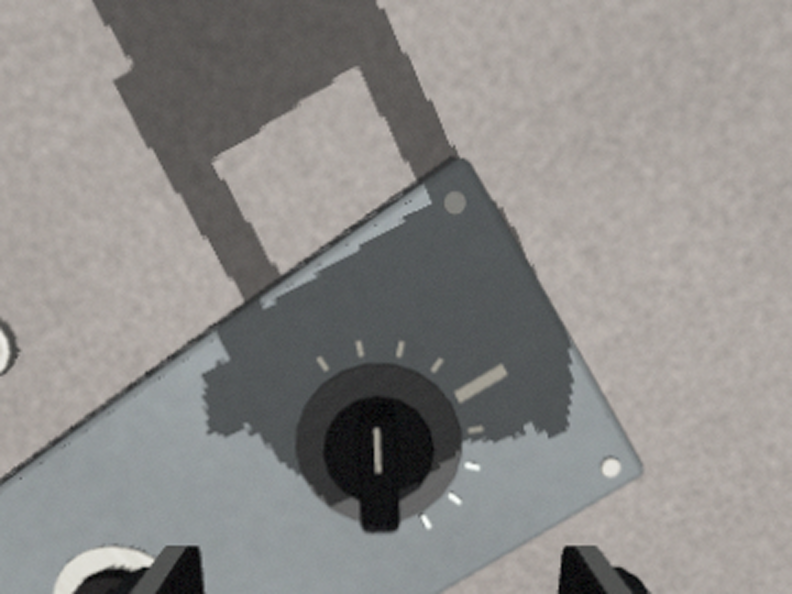

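The bar lies along the tool's x at crop (379,445), midway between the fingers, and the long mark at (481,384) is about 59° clockwise from it. Descend and grip.

Emit:
jog_arm --pt "0 -0.04 0.97 0 0 0 1" --pt "0 0 0.96 0 0 0 1" --pt "0 0 0.96 0 0 0 1" --pt "0 0 0.96 0 0 0 1" --pt "0 0 0 0 0 0 1"

```text
t: 5.5
tool_pos: [0.5822, 0.1364, 0.0712]
tool_rot: [-0.67, -3.063, 0.003]
contact_force: [-0.3, -0.1, -0.0]
opening: 0.0856
grip_force: 0.0
```

Emit:
jog_arm --pt "0 0 0 0 0 0 -0.7" --pt "0 0 0 0 0 0 -0.8" --pt "0 0 0 0 0 0 -0.8" --pt "0 0 0 0 0 0 -0.8" --pt "0 0 0 0 0 0 -0.8" --pt "0 0 0 0 0 0 -0.8" --pt "0 0 0 0 0 0 -0.8" --pt "0 0 0 0 0 0 -0.8" --grip_force 25

```text
t: 6.3
tool_pos: [0.5855, 0.1367, 0.0755]
tool_rot: [0.67, 3.066, 0.005]
contact_force: [2.3, 3.7, -0.0]
opening: 0.0129
grip_force: 31.7
```

Emit:
jog_arm --pt "0 0 0 0 0 0.164 -0.8" --pt "0 0 0 0 0 0.164 -0.8" --pt "0 0 0 0 0 0.164 -0.8" --pt "0 0 0 0 0 0.164 -0.8" --pt "0 0 0 0 0 0.164 -0.8" --pt "0 0 0 0 0 0.164 -0.8" --pt "0 0 0 0 0 0.164 -0.8" --pt "0 0 0 0 0 0.164 -0.8"

```text
t: 7.1
tool_pos: [0.5844, 0.136, 0.0754]
tool_rot: [-2.102, -2.335, -0.001]
contact_force: [-2.0, 1.9, 3.7]
opening: 0.0136
grip_force: 32.3
```

Emit:
jog_arm --pt "0 0 0 0 0 0 -0.8" --pt "0 0 0 0 0 0 -0.8"

```text
t: 7.3
tool_pos: [0.5844, 0.136, 0.0754]
tool_rot: [-2.092, -2.343, -0.001]
contact_force: [-2.7, 1.7, 5.8]
opening: 0.0132
grip_force: 32.4
```

```bash
python3 -c "
from h import *
plan_to([.585,.1365,.2],97,False)"
```

```text
tcp [0.5844 0.136  0.0754] xyaw 96.5 tilt [ 0.     0.001 -1.   ] q6 -0.009 q1 0.104 shift [ 0.03  0.04 -6.23] turn units -0.011 (-0.5 deg) t 7.30 F [-2.7  1.7  5.8]
```

Emit:
jog_arm --pt "0 0 0 0 0 0 -0.3" --pt "0 0 0 0 0 0 0.3" --pt "0 0 0 0 0 0 0.5" --pt "0 0 0 0 0 0 1" --pt "0 0 -0.5 0 0 0 1" --pt "0 0 -1 0 0 0 1" --pt "0 0 -1 0 0 0 1" --pt "0 0 -1 0 0 0 1"

```text
t: 8.1
tool_pos: [0.5843, 0.1355, 0.1458]
tool_rot: [2.095, 2.34, 0.001]
contact_force: [-0.8, 0.3, 0.1]
opening: 0.0853
grip_force: 0.0
```

Emit:
jog_arm --pt "0 0 -1 0 0 0 1" --pt "0 0 -1 0 0 0 1" --pt "0 0 0 0 0 0 1"

```text
t: 8.4
tool_pos: [0.5864, 0.1358, 0.189]
tool_rot: [2.092, 2.337, 0.009]
contact_force: [0.4, 0.6, -0.5]
opening: 0.0855
grip_force: 0.0
```

```bash
python3 - <<'E'
from h import *
plan_to([.467,-.163,.2],97,False)
save('wrist','w3')
crop('w3',140,0,500,270,2.2,'c4')
E
```

```text
tcp [0.5864 0.1358 0.189 ] xyaw 96.3 tilt [ 0.008  0.001 -1.   ] q6 -0.006 q1 0.104 shift [-14.19  -7.58  -0.61] turn units -0.015 (-0.7 deg) t 8.40 F [ 0.4  0.6 -0.5]
```

View pics/c4.png

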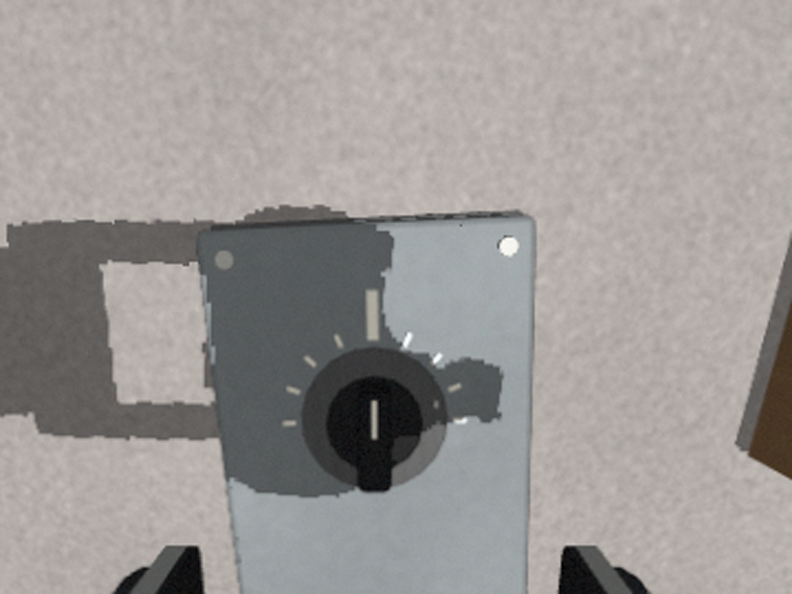

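The pointer (375,420) lines up with the long mark (372,315), so the dial is set. Now to the black round cap: closing along world y keeps the fingers clear of the green and turquoise caps.

Emit:
jog_arm --pt "-0.95 -0.5 -0.1 0 0 0 1" --pt "-0.95 -0.5 -0.1 0 0 0 1" --pt "-0.95 -0.5 -0.1 0 0 0 1" --pt "-0.95 -0.5 -0.1 0 0 0 1" --pt "-0.95 -0.5 -0.1 0 0 0 1" --pt "-0.95 -0.5 -0.1 0 0 0 1" --pt "-0.95 -0.5 0 0 0 0 1" --pt "-0.95 -0.5 0 0 0 0 1"

```text
t: 9.25
tool_pos: [0.5202, -0.0249, 0.1947]
tool_rot: [-2.094, -2.339, 0.002]
contact_force: [-0.2, -0.1, 0.6]
opening: 0.0852
grip_force: 0.0
```

Emit:
jog_arm --pt "-0.95 -0.5 0 0 0 0 1" --pt "-0.95 -0.5 0 0 0 0 1" --pt "-0.95 -0.5 0 0 0 0 1" --pt "-0.95 -0.5 0 0 0 0 1" --pt "-0.95 -0.5 0 0 0 0 1" --pt "-0.95 -0.5 0 0 0 0 1" --pt "-0.9 -0.5 0 0 0 0 1" --pt "0 0 0 0 0 -0.186 1"

```text
t: 10.05
tool_pos: [0.4649, -0.1646, 0.1947]
tool_rot: [-1.917, -2.486, 0.002]
contact_force: [0.1, -0.1, 0.3]
opening: 0.0856
grip_force: 0.0
```

Emit:
jog_arm --pt "0 0 0 0 0 -0.186 1" --pt "0 0 0 0 0 -0.186 1" --pt "0 0 0 0 0 -0.186 1" --pt "0 0 0 0 0 -0.186 1" --pt "0 0 0 0 0 -0.186 1" --pt "0 0 0 0 0 -0.186 1" --pt "0 0 0 0 0 -0.186 1" --pt "0 0 0 0 0 -0.186 1"

```text
t: 10.85
tool_pos: [0.4655, -0.1628, 0.1946]
tool_rot: [-0.219, -3.131, -0.002]
contact_force: [0.1, -0.1, 0.5]
opening: 0.0861
grip_force: 0.0
```

Emit:
jog_arm --pt "0 0 0 0 0 -0.186 1" --pt "0 0 0.9 0 0 0 1" --pt "0 0 0.9 0 0 0 1" --pt "0 0 0 0 0 0 1"

```text
t: 11.25
tool_pos: [0.4638, -0.1619, 0.156]
tool_rot: [0.0, -3.135, -0.006]
contact_force: [-0.8, -0.7, -0.4]
opening: 0.0853
grip_force: 0.0
```

```bash
python3 - <<'E'
from h import *
plan_to([.467,-.163,.01],180,False)
save('wrist','w4')
E
```

```text
tcp [ 0.4638 -0.1619  0.156 ] xyaw -180.0 tilt [-0.007  0.004 -1.   ] q6 -2.059 q1 -0.487 shift [-0.21 -0.08  7.3 ] turn units 0.000 (0.0 deg) t 11.25 F [-0.8 -0.7 -0.4]
```

View pics/w4.png

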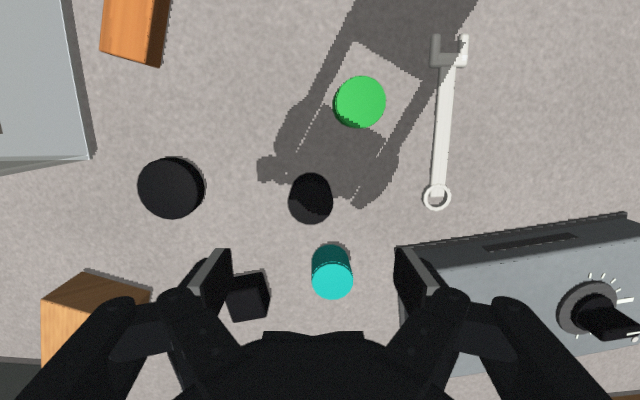

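Wrist view: the black round cap is at (311,200), with its top disc centred at about (310,204). Turquoise is at (332,275), green at (360,102), wide at (170,187) and square at (248,296), all clear of the finger paths along the image's horizontal axis.

```bash
python3 - <<'E'
from h import *
im,d,K,k1,T=load('w4')
g=(d>0)
# points of the cap's top by depth
pts=[by_d(K,k1,T,d,u,v) for u in range(280,345) for v in range(165,235)]
pts=np.array(pts); m=(abs(pts[:,2]-.046)<.004); q=pts[m]
print(len(q),q.mean(0),(q.min(0)+q.max(0))/2,np.ptp(q,axis=0))
print(at_z(K,k1,T,310,204,.046))
c=(q.min(0)+q.max(0))/2
plan_to([c[0],c[1],.010],180,False)
E
```

```text
1574 [ 0.46745906 -0.16479107  0.04585755] [ 0.46804429 -0.16517383  0.04518954] [0.0426703  0.04352545 0.00624565]
[ 0.46951897 -0.16460941  0.046     ]
tcp [ 0.4647 -0.1624  0.1577] xyaw -180.0 tilt [-0.005  0.002 -1.   ] q6 -2.059 q1 -0.487 shift [-0.2  -0.16  7.39] turn units 0.000 (0.0 deg) t 11.30 F [-0.8  0.9  0.7]
```

Emit:
jog_arm --pt "-0.17 -0.13 0.9 0 0 0 1" --pt "0 0 1 0 0 0 1" --pt "0 0 1 0 0 0 1" --pt "0 0 1 0 0 0 1" --pt "0 0 1 0 0 0 1" --pt "0 0 1 0 0 0 1" --pt "0 0 1 0 0 0 1" --pt "0 0 0.4 0 0 0 1"

```text
t: 12.1
tool_pos: [0.4688, -0.1653, 0.0129]
tool_rot: [0.0, -3.139, -0.002]
contact_force: [0.3, -0.0, 0.6]
opening: 0.0854
grip_force: 0.0
```

Emit:
jog_arm --pt "0 0 0 0 0 0 1" --pt "0 0 0 0 0 0 0.2" --pt "0 0 0 0 0 0 -0.3" --pt "0 0 0 0 0 0 -0.3" --pt "0 0 0 0 0 0 -0.3" --pt "0 0 0 0 0 0 -0.3" --pt "0 0 0 0 0 0 -0.3" --pt "0 0 0 0 0 0 -0.3" --grip_force 60

```text
t: 12.9
tool_pos: [0.4709, -0.1664, 0.0158]
tool_rot: [-0.0, 3.139, -0.002]
contact_force: [-0.2, -0.4, 6.6]
opening: 0.0427
grip_force: 61.3
```

Emit:
jog_arm --pt "0 0 -0.3 0 0 0 -0.3" --pt "0 0 -0.7 0 0 0 -0.3" --pt "0 0 -1 0 0 0 -0.3" --pt "0 0 -1 0 0 0 -0.3" --pt "0 0 -1 0 0 0 -0.3" --pt "0 0 -1 0 0 0 -0.3" --pt "0 0 -1 0 0 0 -0.3" --pt "0 0 0 0 0 0 -0.3"

```text
t: 13.7
tool_pos: [0.4716, -0.1668, 0.1384]
tool_rot: [-0.0, 3.136, -0.005]
contact_force: [1.0, -0.2, 0.3]
opening: 0.0431
grip_force: 60.8
```

```bash
python3 - <<'E'
from h import *
for i in range(4):
    plan_to([.606,-.001,.135],180,False)
    if i<3: save('scene','s%d'%i)
print(ctrl.get_obs()['opening'],ctrl.get_obs()['grip_force'])
E
```

```text
tcp [ 0.4716 -0.1668  0.1384] xyaw -180.0 tilt [ 0.006 -0.003 -1.   ] q6 -2.060 q1 -0.489 shift [-6.72  8.29  0.18] turn units 0.000 (0.0 deg) t 13.70 F [ 1.  -0.2  0.3]
tcp [ 0.4707 -0.1663  0.1363] xyaw -180.0 tilt [ 0.003 -0.002 -1.   ] q6 -2.060 q1 -0.489 shift [-6.77  8.26  0.07] turn units 0.000 (0.0 deg) t 13.75 F [ 0.4 -0.2 -0.9]
tcp [ 0.4697 -0.1658  0.1346] xyaw -180.0 tilt [ 0.001 -0.    -1.   ] q6 -2.060 q1 -0.489 shift [-6.82  8.24 -0.02] turn units 0.000 (0.0 deg) t 13.80 F [ 0.3 -0.4 -0.5]
tcp [ 0.4691 -0.1655  0.1336] xyaw -180.0 tilt [-0.001  0.001 -1.   ] q6 -2.060 q1 -0.489 shift [-6.85  8.22 -0.07] turn units 0.000 (0.0 deg) t 13.85 F [-0.6 -0.4 -0.7]
0.04301341946695561 60.75458840467036
```

Emit:
jog_arm --pt "-0.76 0.91 0 0 0 0 -0.3" --pt "-0.76 0.91 0 0 0 0 -0.3" --pt "-0.76 0.91 0 0 0 0 -0.3" --pt "-0.76 0.91 0 0 0 0 -0.3" --pt "-0.76 0.91 0 0 0 0 -0.3" --pt "-0.76 0.91 0 0 0 0 -0.3" --pt "-0.76 0.91 0 0 0 0 -0.3" --pt "-0.76 0.91 0 0 0 0 -0.3"

```text
t: 14.65
tool_pos: [0.5906, -0.0191, 0.1321]
tool_rot: [0.001, -3.138, -0.001]
contact_force: [-0.7, -0.8, -0.0]
opening: 0.0426
grip_force: 60.9
```

Emit:
jog_arm --pt "-0.77 0.94 0 0 0 0 -0.3" --pt "0 0 0 0 0 0 -0.3" --pt "0 0 0 0 0 0 -0.3" --pt "0 0 0 0 0 0 -0.3" --pt "0 0 0 0 0 0 -0.3"

```text
t: 15.15
tool_pos: [0.6059, -0.002, 0.1337]
tool_rot: [-0.001, -3.141, 0.0]
contact_force: [0.0, -0.5, -0.3]
opening: 0.0428
grip_force: 60.9
```

```bash
python3 - <<'E'
from h import *
plan_to([.606,-.001,.100],180,False)
save('scene','s5')
crop('s5',300,100,480,260,3.6,'c6')
im,d,K,k1,T=load('top1')
q=np.array([by_d(K,k1,T,d,u,v) for u in range(272,296) for v in range(148,174)])
h=q[q[:,2]>.083]; print(len(h),h.mean(0))
E
```

```text
tcp [ 0.6059 -0.002   0.1337] xyaw 180.0 tilt [-0.001 -0.    -1.   ] q6 -1.696 q1 -0.126 shift [-0.    0.05  1.69] turn units -0.001 (-0.0 deg) t 15.15 F [ 0.  -0.5 -0.3]
51 [ 0.58819404 -0.01335862  0.1865174 ]
```

View pics/c6.png

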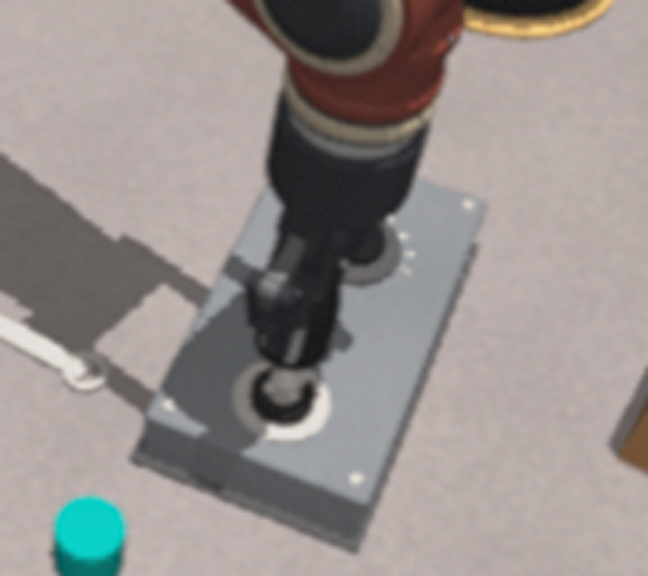

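The cap hangs over the stud, with the stud tip at crop (287,385) and the cap just above it. The dial is untouched and the bystanders are in place. Lower in steps, watching the force.

Emit:
jog_arm --pt "0 0.05 0.7 0 0 0 -0.3" --pt "0 0 0.7 0 0 0 -0.3" --pt "0 0 0.2 0 0 0 -0.3" --pt "0 0 0.2 0 0 0 -0.3" --pt "0 0 0 0 0 0 -0.3" --pt "0 0 0 0 0 0 -0.3" --grip_force 80

```text
t: 15.8
tool_pos: [0.6069, -0.0004, 0.0985]
tool_rot: [-0.0, 3.141, -0.0]
contact_force: [0.3, -0.2, -0.4]
opening: 0.0427
grip_force: 82.7
```

Emit:
jog_arm --pt "0 0 0.1 0 0 0 -0.3" --pt "0 0 0.1 0 0 0 -0.3" --pt "0 0 0 0 0 0 -0.3" --pt "0 0 0 0 0 0 -0.3"

```text
t: 16.2
tool_pos: [0.6067, -0.0003, 0.0943]
tool_rot: [-0.0, 3.142, -0.0]
contact_force: [0.4, 0.5, 0.0]
opening: 0.0422
grip_force: 82.7
```

No force yet, so the tip is inside the mouth. Continue.

Emit:
jog_arm --pt "0 0 0.1 0 0 0 -0.3" --pt "0 0 0.1 0 0 0 -0.3" --pt "0 0 0 0 0 0 -0.3" --pt "0 0 0 0 0 0 -0.3"

```text
t: 16.6
tool_pos: [0.6081, -0.0007, 0.092]
tool_rot: [-0.0, 3.138, -0.001]
contact_force: [1.7, -1.1, 5.0]
opening: 0.0419
grip_force: 83.6
```

Emit:
jog_arm --pt "0 0 0.1 0 0 0 -0.3" --pt "0 0 0 0 0 0 -0.3" --pt "0 0 0 0 0 0 -0.3"

```text
t: 16.9
tool_pos: [0.6084, -0.0007, 0.0906]
tool_rot: [-0.0, 3.137, -0.001]
contact_force: [0.9, -1.8, 7.5]
opening: 0.0423
grip_force: 83.9
```

Emit:
jog_arm --pt "0 0 0.1 0 0 0 -0.3" --pt "0 0 0 0 0 0 -0.3" --pt "0 0 0 0 0 0 -0.3"

```text
t: 17.2
tool_pos: [0.6082, -0.0007, 0.0882]
tool_rot: [-0.0, 3.138, -0.001]
contact_force: [1.4, -1.9, 5.9]
opening: 0.0424
grip_force: 83.7
```

Emit:
jog_arm --pt "0 0 0.1 0 0 0 -0.3" --pt "0 0 0 0 0 0 -0.3" --pt "0 0 0 0 0 0 -0.3"

```text
t: 17.5
tool_pos: [0.6067, -0.0006, 0.0828]
tool_rot: [-0.0, 3.141, -0.001]
contact_force: [6.1, -0.9, -7.0]
opening: 0.0421
grip_force: 82.3
```

Emit:
jog_arm --pt "0 0 0.1 0 0 0 -0.3" --pt "0 0 0 0 0 0 -0.3" --pt "0 0 0 0 0 0 -0.3"

```text
t: 17.8
tool_pos: [0.6063, -0.0004, 0.081]
tool_rot: [0.0, -3.141, -0.0]
contact_force: [5.2, -2.1, -6.6]
opening: 0.0423
grip_force: 82.3
```

Emit:
jog_arm --pt "0 0 0.1 0 0 0 -0.3" --pt "0 0 0 0 0 0 -0.3" --pt "0 0 0 0 0 0 -0.3"

```text
t: 18.1
tool_pos: [0.6064, -0.0004, 0.0806]
tool_rot: [0.0, -3.141, 0.0]
contact_force: [-0.2, -0.1, 2.0]
opening: 0.0428
grip_force: 83.0
```

Emit:
jog_arm --pt "0 0 0.1 0 0 0 -0.3" --pt "0 0 0 0 0 0 -0.3" --pt "0 0 0 0 0 0 -0.3"

```text
t: 18.4
tool_pos: [0.6066, -0.0003, 0.0793]
tool_rot: [0.001, -3.141, 0.0]
contact_force: [-2.5, -1.2, 5.4]
opening: 0.0423
grip_force: 83.4
```

The push rose, dropped to −7 N and then the washer contact began at TCP 0.0806, so it clicked. Now squeeze the washer to around 3 mm.

Emit:
jog_arm --pt "0 0 0.1 0 0 0 -0.3" --pt "0 0 0 0 0 0 -0.3" --pt "0 0 0 0 0 0 -0.3"

```text
t: 18.7
tool_pos: [0.6068, -0.0003, 0.078]
tool_rot: [0.001, -3.141, 0.0]
contact_force: [-3.8, -0.8, 10.1]
opening: 0.0422
grip_force: 83.8
```

Emit:
jog_arm --pt "0 0 0.1 0 0 0 -0.3" --pt "0 0 0 0 0 0 -0.3" --pt "0 0 0 0 0 0 -0.3"

```text
t: 19.0
tool_pos: [0.607, -0.0003, 0.077]
tool_rot: [0.001, -3.141, 0.0]
contact_force: [-6.3, 0.3, 13.0]
opening: 0.0423
grip_force: 84.6
```

Emit:
jog_arm --pt "0 0 0.05 0 0 0 -0.3" --pt "0 0 0 0 0 0 -0.3" --pt "0 0 0 0 0 0 -0.3" --pt "0 0 0 0 0 0 -0.3"

```text
t: 19.4
tool_pos: [0.6071, -0.0003, 0.0769]
tool_rot: [0.001, -3.141, 0.0]
contact_force: [-8.3, 0.6, 18.0]
opening: 0.0423
grip_force: 84.9
```

Emit:
jog_arm --pt "0 0 0 0 0 0 -0.3" --pt "0 0 0 0 0 0 -0.3" --pt "0 0 0 0 0 0 -0.3" --pt "0 0 0 0 0 0 -0.3" --pt "0 0 0 0 0 0 -0.3"

```text
t: 19.9
tool_pos: [0.607, -0.0003, 0.0768]
tool_rot: [0.001, -3.141, 0.0]
contact_force: [-9.4, 0.1, 16.6]
opening: 0.0426
grip_force: 84.9
```

```bash
python3 -c "
from h import *
save('scene','s9'); crop('s9',220,100,480,300,3,'c9')"
```

```text
(no output)
```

View pics/c9.png

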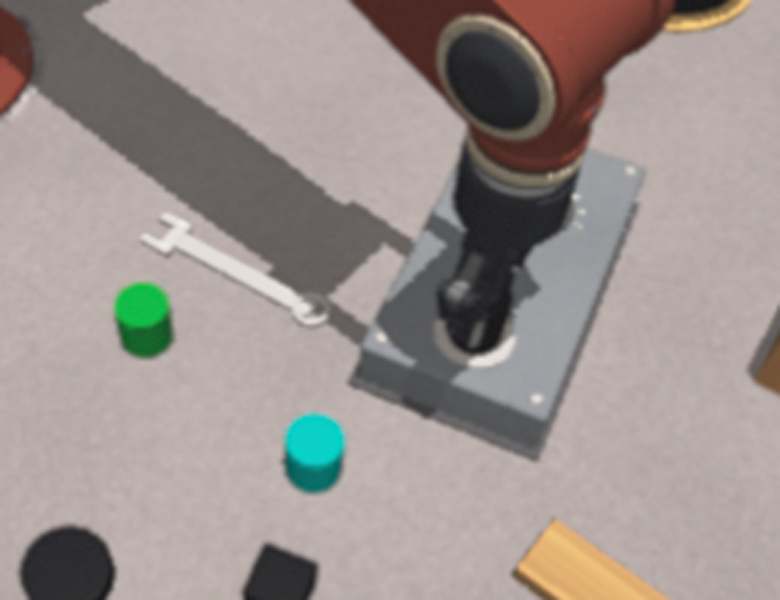

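The cap sits seated on the stud at (470,330) with the push steady at about 17 N, and the things visible around it are in place. Handing in.

```bash
python3 -c "
from station import ctrl
print(ctrl.finish_job())"
```

```text
the job is handed in; nothing more can be done
None
```

I set the dial on the long mark, clicked the cap onto the stud, and handed the job in with the gripper still pressing it down at about 17 N (washer squeezed about 4 mm); no verdict came back.

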